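Load a specimen carrier under the spring flap of a microscope port

ROBOT

A 6-joint arm with a two-finger parallel gripper is mounted at the origin on the work surface. World frame = base frame: x ahead of the robot, y to its left, z up, the work surface at z = 0. Lengths are in mm, angles in degrees, forces in N, time in s.
With the tool pointing down it reaches from about 300 to 850 mm from the base axis. Payload 4.2 kg.
Tool frame: the origin (TCP) lies at the very end of the fingers, on their centre line; the grasp point (between the pads) lies 19 mm behind it; z points along the fingers, y is the line along which they close (so a half turn about z gives the same grasp; the last joint's range is limited). The gripper opens to 91 mm and grips with 3 to 60 N. Pads are 32 mm wide; open, the fingers measure 118 mm over their backs; the gripper's body (76 mm by 178 mm) begins 60 mm behind the grasp point.
Start: joints at [-76.604, 18.312, 89.639, -0, 72.044, -1.146], TCP at [144.376, -556.596, 213.976] pointing down, gripper open.
Joint ranges: [-177.97, 177.97], [-48.28, 115.42], [12.27, 149.76], [-77.06, 257.06], [2.81, 150.46], [-146.56, 146.56]. Speed limits (degrees/s): [147.25, 147.25, 180, 180, 180, 180].

INTERFACE

Orientations are given as [roll, pitch, yaw] about the fixed x, y, z axes, in that order (R = Rz(yaw) Ry(pitch) Rx(roll)).
In Python, from workcell import * gives the robot as it stands.
- The arm moves only by the tool move_arm, never from a script. Its argument "motion" is a list of rows, each a list of 3 entries, a list of its own where there are three numbers: the finger opening in mm, from 0 to 91.2, then the shift along the world's x, y, z in units of 25 mm (1.0 is 25 mm), then the turn, a rotation vector about the world's x, y, z in units of 4 degrees (1.0 is 4 degrees). In form: [[grip, [x, y, z], [ax, ay, az]], ...]. A call has 1 to 20 rows; each row shifts and turns the commanded pose from where the row before left it; what a row does not reach is not made up. A row lasts 1/12 s, in which the tool goes at most 41.7 mm and 7.16 degrees, less where a joint would pass 70% of its speed; a pose out of reach is approached as far as the arm can. A call with a number of a shift or a turn outside -1 to 1 is refused whole. A call with a gripper value outside its range is refused whole. The fingers move at their own pace and stop on an object; "grip_force" is the grip in N (left out, the last holds). Time passes only in rows, so rows that do not move let the fingers close. It gives the time, the measured TCP pose, the force, the opening and the grip force at its end, in the units of the state.
- state(): the state, without advancing time (a new reading comes with each control period).
- grab_frame(name): name is "side" or "top" or "wrist"; returns the picture (384x512x3 uint8, blue, green, red); there is no depth.
- camera_info(name): a dict with "fx", "fy", "cx", "cy" (pixels), "k1" (the pictures are not rectified: a ray, as slopes to the right and down, at radius r is drawn at 1 + k1 r^2 times it, then the intrinsics apply), "rvec" (rotation vector, rad) and "tvec" (3), from world to camera coordinates, as OpenCV has them. Camera axes: x right, y down, z forward; pixel columns grow to the right and rows downward; lengths in mm; the calibration is good to about 2 mm. A picture is of the moment at which its call begins: read the wrist's pose just before it. camera_info takes no time and is no camera call; for the wrist camera it gives the pose at the moment of the call.
- job_done(): hands the job in; it is judged then, once.
The state is a dict: "time_s": time; "qpos": joint angles; "qvel": joint speeds; "effort": joint torques, N m; "ee_pos": TCP position; "ee_rot": TCP orientation; "force": force on the tool from outside, world axes, zero at the start; "torque": the same for the moment, N m; "gripper_width": finger opening in mm; "gripper_force": force on a finger pad.
Only numpy, scipy, OpenCV 4.12 (cv2) and the standard library are available. Lean on these libraries where they do the work, as an engineer would, in place of code of your own. Each camera call takes 0.05 s, during which the arm holds its last target. There are 200 camera calls.

TASK

Load the specimen into the microscope's loading port with fingertips only: with one fingertip press the yellow paddle down and keep it down so that the black spring flap stays up, and with the other fingertip push the carrier's blue upright tab so that the carrier slides under the flap until it is fully home against the stop. Then draw back and let the flap close behind the specimen block. Do not lift or tip the carrier, and leave the other things on the bench where they stand.

Things in the scene. Friction and masses are not known exactly. Their poses are not given: they have to be found in the camera images.
- port: Fixed grey base plate 300 x 190 x 6 mm with a straight channel, a black hinged flap and a white end stop. Origin: table height, channel centre line, straight below the flap's skirt. x = loading direction, away from the robot; y left; z up. Channel floor 6 mm over the table; rail tops 13 mm, rails 43 mm apart. All 'port' coordinates below are in this frame.
- stop (a point): Centre of the end stop's face, port x = +45 mm, z = 23 mm; the face is 75 mm wide and reaches 40 mm over the table. The block's front rests against it when the carrier is home.
- skirt (a point): Middle of the lower edge of the flap's front skirt (4 mm thick, 60 mm wide, across the channel at port x = 0). Shut, it is 14 mm over the table: too low for the specimen block, clear of the carrier's thin plate. It moves with the flap.
- flap (a joint): Angle of the spring-closed flap, rad: 0 shut, 0.95 its limit. The block passes freely from about 0.5. Hinge line: along the port's x at y = +44, z = 52 mm. A rocker: black cover and skirt right of the hinge, yellow paddle left of it; pressing the paddle down raises the flap. Holding it takes 3 to 6 N. Let go, it springs shut unless something stands under the skirt.
- paddle (a point): Point on the yellow paddle's top, 35 mm left of the hinge, port x = -100 mm; moves with it. The paddle: port x = -180 to -15, y = +44 to +100 mm, 3 mm thick, level when shut. Press it anywhere along it; a pressing fingertip may slide along it. Touched 30 mm left of the hinge line, it is at 0.5 rad with the fingertip 36 mm over the table, at 0.8 rad with 21 mm.
- carrier: Loose, 0.25 to 0.5 kg, lying in the channel: aluminium plate 100 x 40 x 5 mm (x = -85 to +15), dark steel specimen block 34 x 34 mm in front, top 21 mm over the underside, amber disc on it; blue tab at the rear. Origin: underside, below the block's centre; x as the port's. Rails leave 1.5 mm play each side. Home: origin at port x = +28 mm. Starts at -62 to -30 mm.
- tab (a point): Middle of the upper edge of the blue tab's rear (robot-side) face: carrier x = -82.5, y = +3 mm, 55 mm over the table. The tab is 34 mm wide, 5 mm thick and stands from 11 to 55 mm over the table. It stays outside the flap; when home its rear face is at port x = -54.5 mm. Beside it: rails, paddle, and posts 60 mm high at port x = -184 and +86, y = +44 mm.
- jar: Bystander: white-capped specimen jar, 42 mm diameter, 58 mm high, to the right of the channel. Origin under its centre.
- vial: Bystander: small amber vial with red cap, 22 mm diameter, 42 mm high, to the left of the paddle. Origin under its centre.
- mouse: Bystander: black computer mouse, 100 x 58 x 32 mm. Origin under its centre.
- notes: Bystander: green and yellow sticky note block, 76 x 76 x 18 mm. Origin under its centre.
- slidebox: Bystander: white slide box, 88 x 103 x 36 mm. Origin under its centre.
- spare: Bystander: a spare carrier of the same shape, with a grey tab and no amber disc, lying on the table away from the port. Origin as the carrier's.

How it is judged (in metres and radians):
On the way, in this order (a step that is already met when the one before it is completed fails the run):
1. the flap is held open while the carrier is still before it (value of joint flap above 0.4 rad and x of carrier in the frame of port below -0.015 m), for 0.2 s.
2. the carrier is home while the flap is still held open (value of joint flap above 0.3 rad and x of carrier in the frame of port above 0.022 m), for 0.1 s.
At the end, for the whole second after the job is handed in: The carrier lies flat in the channel, at rest, within 6 mm of the end stop, and the flap is shut behind the specimen block (below 0.06 rad) (x of carrier in the frame of port between 0.022 and 0.032 m and z of carrier in the frame of port below 0.009 m and angle between carrier's own z axis and vertical below 0.08 rad and value of joint flap below 0.06 rad and linear speed of carrier below 0.01 m/s); the robot touches nothing.
It fails at once if the carrier is lifted more than about 10 mm (z of carrier in the frame of port above 0.016 m).
It fails at once if the carrier is tipped by more than 0.25 rad (angle between carrier's own z axis and vertical above 0.25 rad).
It fails at once if a bystander is moved more than 20 mm (distance of any of jar, vial, mouse, notes, slidebox, spare from where it was at the start of the episode above 0.02 m).
It also fails if it takes over 38 s, if anything falls off the work surface, if the arm or the gripper's body presses on something with over 40 N, if the wrist force passes 120 N, or if a joint passes its speed limit or range.

## Working session

There is one attempt and no reset: what is moved stays moved. The work goes in short steps, Python scripts to look and compute and a tool call to move; the robot and the scene stay as the last step left them, time stands still between calls to the robot, and variables do not carry over. Pictures are saved under pics/ and viewed, at most 10 in all, crops included, and the job is handed in when it is done.

Besides the shell and the picture viewer there is one more tool, called after ">>>" in YAML: its name, and indented under it one key for each argument. move_arm: Moves the arm, as the interface text tells. Shifts and turns lie within -1 to 1; 1 stands for 25 mm of shift or 4 degrees of turn. Its arguments: {"type":"object","properties":{"motion":{"type":"array","items":{"type":"array"}},"grip_force":{"type":"number"}},"required":["motion"]}

```bash
mkdir -p pics; ls
python3 - <<'E'
from workcell import *
import cv2
for n in ("top","side"):
    cv2.imwrite(f"pics/{n}0.png",cv2.resize(grab_frame(n),(800,600),interpolation=cv2.INTER_CUBIC)); print(n,camera_info(n))
s=state();print(s["ee_pos"],s["ee_rot"],s["time_s"])
E
```

```text
pics
top {'fx': 385.9104309494467, 'fy': 385.9104309494467, 'cx': 257.48884417555286, 'cy': 192.4699769651169, 'k1': -0.03145124090266181, 'rvec': array([ 2.12212744, -2.13524725,  0.15250232]), 'tvec': array([   7.79414117,  575.69493028, 1325.91775787])}
side {'fx': 410.83347472914016, 'fy': 410.83347472914016, 'cx': 255.91071832560044, 'cy': 201.0640201533532, 'k1': 0.03911988028645689, 'rvec': array([ 2.26061407, -0.27119337,  0.12132945]), 'tvec': array([-554.97117353,  159.42594042, 1096.19313148])}
[ 144.25687292 -556.1406957   213.19721867] [-1.79908632e+02 -3.30481689e-05  1.45429925e+01] 0.1
```

View pics/top0.png

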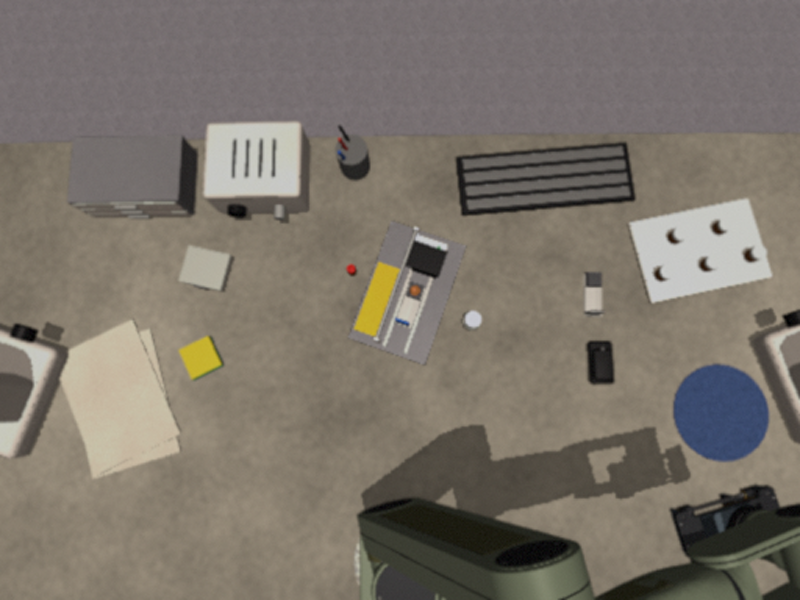

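View pics/side0.png

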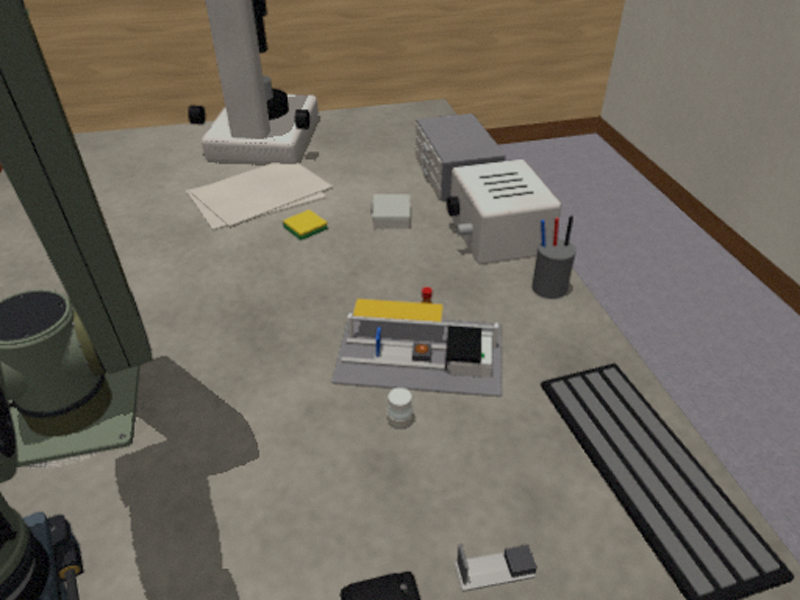

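The top view shows the port: plate corners are near (390,222), (465,245), (425,363) and (350,340), the blue tab is at (402,322), and the jar is at (472,320). The vial is at (351,269). In the side view the tab is at (378,342). I'll enlarge both.

Run:
```python
import cv2,numpy as np
from workcell import *
t=grab_frame("top")[135:240,215:315]; s=grab_frame("side")[180:255,205:330]
cv2.imwrite("pics/tc.png",cv2.resize(t,None,fx=5.5,fy=5.5,interpolation=cv2.INTER_CUBIC))
cv2.imwrite("pics/sc.png",cv2.resize(s,None,fx=6.4,fy=6.4,interpolation=cv2.INTER_CUBIC))
```

```text
(no output)
```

View pics/tc.png

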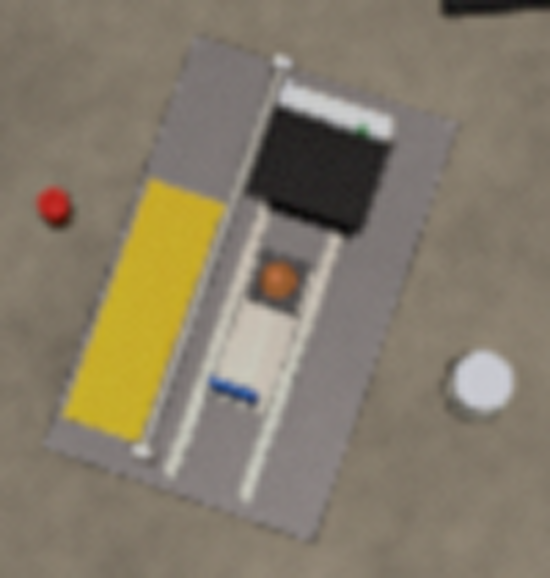

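View pics/sc.png

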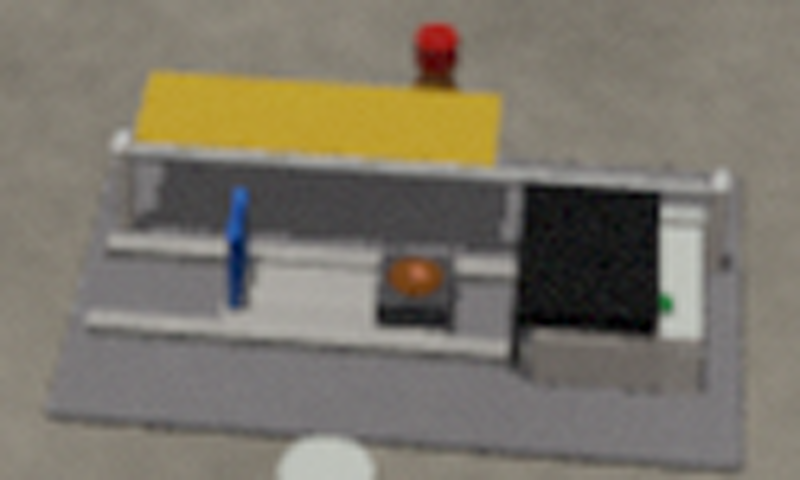

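Readings from the top crop: posts at (143,450) and (283,62), plate corners (200,37), (457,124), (312,542) and (46,443), and tab at about (234,388). In the side crop the tab top is at (239,190) and the posts are at (122,138) and (722,180). I'll fit the port pose to these.

```bash
cat > fit.py <<'E'
import cv2,numpy as np
from workcell import *
def proj(n,P):
    c=camera_info(n);R=cv2.Rodrigues(c["rvec"])[0]
    q=np.atleast_2d(P)@R.T+np.ravel(c["tvec"]);a=q[:,:2]/q[:,2:];a=a*(1+c["k1"]*(a**2).sum(1,keepdims=True))
    return a*[c["fx"],c["fy"]]+[c["cx"],c["cy"]]
def W(p,P):
    c,s=np.cos(p[2]),np.sin(p[2]);P=np.atleast_2d(P).astype(float)
    return np.c_[p[0]+c*P[:,0]-s*P[:,1],p[1]+s*P[:,0]+c*P[:,1],P[:,2]]
E
python3 - <<'E'
from fit import *
from scipy.optimize import least_squares
up=lambda a,k,o:(np.array(a)+.5)/k-.5+o
t=lambda a:up(a,5.5,np.array([215,135])); s=lambda a:up(a,6.4,np.array([205,180]))
K=[[-184,44,60],[86,44,60],[-180,100,53],[-15,100,53],[-15,44,53],[-180,44,53]]
T=t([(143,450),(283,62),(62,418),(150,180),(225,205),(140,441)])
S=s([(122,138),(722,180),(152,72),(502,95)])
C=t([(46,443),(200,37),(457,124),(312,542)])
def res(p):
    x0,y0=p[3:5]; cs=[[x0,y0+190,6],[x0+300,y0+190,6],[x0+300,y0,6],[x0,y0,6]]
    cx=p[5]
    return np.r_[(proj("top",W(p,K))-T).ravel(),(proj("side",W(p,K[:4]))-S).ravel(),(proj("top",W(p,cs))-C).ravel(),
     (proj("top",W(p,[[cx,0,28]]))-t([(278,282)])).ravel(),(proj("side",W(p,[[cx-80,3,55],[cx,0,28]]))-s([(239,190),(415,273)])).ravel()]
r=least_squares(res,[700,0,-.35,-190,-80,-50],loss="soft_l1")
p=r.x;print(p,np.degrees(p[2]));print(r.fun.reshape(-1,2).round(1).tolist())
np.save("p.npy",p)
print(W(p,[[p[5]-82.5,3,55],[-180,41,0]]),proj("top",W(p,[[p[5]-82.5,3,55]]))) 
s=state();print(s["ee_pos"],s["qpos"])
E
```

```text
[ 6.47728446e+02 -3.98375863e+01 -3.50933606e-01 -2.00017593e+02
 -7.88356192e+01 -4.58337134e+01] -20.107014508177542
[[-0.4, -0.2], [0.2, -0.2], [-0.0, -0.6], [0.1, -0.4], [1.2, 0.1], [0.7, 0.6], [-0.1, -1.0], [-0.2, -0.8], [-0.2, -0.7], [-0.2, -0.5], [-0.6, 0.5], [-0.4, -0.8], [0.9, -0.1], [0.3, 0.2], [0.2, -0.5], [-0.5, 3.0], [-0.0, -0.1]]
[[528.24771735   7.09744918  55.        ]
 [492.79381583  60.54299192   0.        ]] [[256.69536224 205.42441303]]
[ 144.31428777 -556.2930665   213.4451034 ] [-7.66042904e+01  1.83379320e+01  8.96787553e+01  1.56696336e-03
  7.20446496e+01 -1.14550085e+00]
```

>>> move_arm:
  motion:
    - [66,[0.6,0.98,0],[0,0,-0.45]]
    - [66,[0.6,0.98,0],[0,0,-0.45]]
    - [66,[0.6,0.98,0],[0,0,-0.45]]
    - [66,[0.6,0.98,0],[0,0,-0.45]]
    - [66,[0.6,0.98,0],[0,0,-0.45]]
    - [66,[0.6,0.98,0],[0,0,-0.45]]
    - [66,[0.6,0.98,0],[0,0,-0.45]]
    - [66,[0.6,0.98,0],[0,0,-0.45]]
    - [66,[0.6,0.98,0],[0,0,-0.45]]
    - [66,[0.6,0.98,0],[0,0,-0.45]]
    - [66,[0.6,0.98,0],[0,0,-0.45]]
    - [66,[0.6,0.98,0],[0,0,-0.45]]
    - [66,[0.6,0.98,0],[0,0,-0.45]]
    - [66,[0.6,0.98,0],[0,0,-0.45]]
    - [66,[0.6,0.98,0],[0,0,-0.45]]
    - [66,[0.6,0.98,0],[0,0,-0.45]]
    - [66,[0.6,0.98,0],[0,0,-0.45]]
    - [66,[0.6,0.98,0],[0,0,-0.45]]
    - [66,[0.6,0.98,0],[0,0,-0.45]]
    - [66,[0,0,0],[0,0,0]]

```text
time_s: 1.87
ee_pos: [431.5, -87.8, 214.0]
ee_rot: [-179.9, -0.0, -19.5]
force: [0.6, -0.2, -0.1]
gripper_width: 65.8
gripper_force: 0.0
```

>>> move_arm:
  motion:
    - [66,[0.56,0.93,0],[0,0,-0.15]]
    - [66,[0.56,0.93,0],[0,0,0]]
    - [66,[0.56,0.93,0],[0,0,0]]
    - [66,[0.56,0.93,0],[0,0,0]]
    - [66,[0.56,0.93,-0.5],[0,0,0]]
    - [66,[0.56,0.95,-0.8],[0,0,0]]
    - [66,[0,0,-1],[0,0,0]]
    - [66,[0,0,-1],[0,0,0]]
    - [66,[0,0,-1],[0,0,0]]
    - [66,[0,0,-1],[0,0,0]]
    - [66,[0,0,0],[0,0,0]]
    - [66,[0,0,0],[0,0,0]]
    - [66,[0,0,0],[0,0,0]]

```text
time_s: 2.95
ee_pos: [514.3, 48.6, 82.7]
ee_rot: [-180.0, -0.1, -20.3]
force: [-0.3, -0.1, 0.6]
gripper_width: 66.1
gripper_force: 0.0
```

Run:
```python
from fit import *
p=np.load("p.npy");st=state();e=st["ee_pos"];print(e,st["ee_rot"])
c,s=np.cos(p[2]),np.sin(p[2]);d=np.array(e[:2])-p[:2];print("port",c*d[0]+s*d[1],-s*d[0]+c*d[1])
w=grab_frame("wrist");K=W(p,[[-184,44,60],[-180,100,53],[-15,100,53],[-15,44,53],[p[5]-82.5,20,55],[p[5]-82.5,-14,55],[-190,21.5,13],[0,-21.5,13]])
for u in proj("wrist",K):
    print(u.round()); 
    if abs(u).max()<2000: cv2.circle(w,tuple(int(v) for v in u),3,(255,0,255),1)
cv2.imwrite("pics/w1.png",cv2.resize(w,(800,600)))
```

```text
[514.33578477  48.59891388  82.69622437] [-1.79963129e+02 -1.07063045e-01 -2.02701597e+01]
port -155.66489589386475 37.18947065832731
[241. 265.]
[159. 254.]
[138. -17.]
[238. -19.]
[279. 180.]
[333. 180.]
[271. 244.]
[339. -21.]
```

View pics/w1.png

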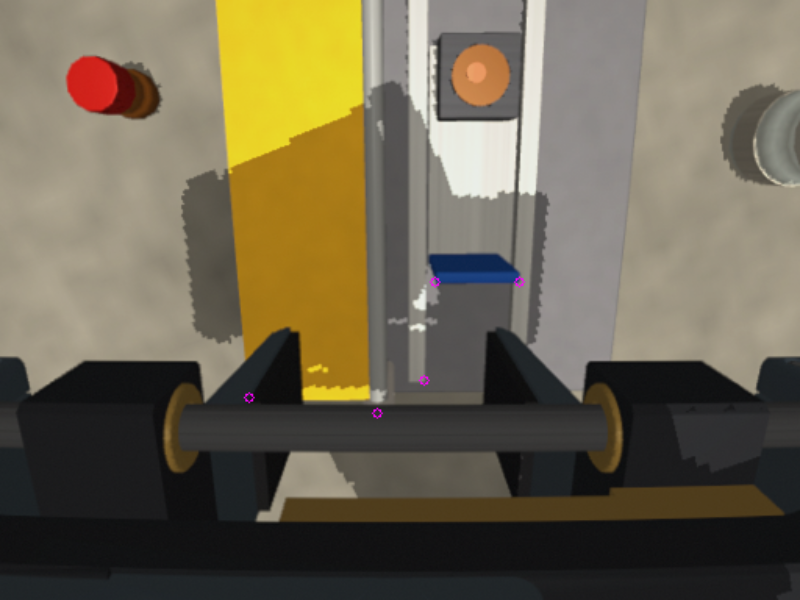

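The predicted tab edges (435,282) and (519,282) sit on the blue tab's rear edge, so the fit is good. The fingertips are behind the tab, the left one over the paddle and the right one over the channel. I'll move 4 mm left, then press down.

>>> move_arm:
  motion:
    - [66,[0.05,0.15,0],[0,0,0]]
    - [66,[0,0,-0.35],[0,0,0]]
    - [66,[0,0,-0.35],[0,0,0]]
    - [66,[0,0,-0.3],[0,0,0]]
    - [66,[0,0,-0.3],[0,0,0]]
    - [66,[0,0,-0.3],[0,0,0]]
    - [66,[0,0,-0.3],[0,0,0]]
    - [66,[0,0,-0.3],[0,0,0]]
    - [66,[0,0,0],[0,0,0]]
    - [66,[0,0,0],[0,0,0]]
    - [66,[0,0,0],[0,0,0]]
    - [66,[0,0,0],[0,0,0]]

```text
time_s: 4.0
ee_pos: [515.3, 53.6, 26.7]
ee_rot: [-179.9, -0.1, -20.3]
force: [0.7, 4.8, 1.2]
gripper_width: 66.1
gripper_force: 2.1
```

Run:
```python
from fit import *
a=cv2.resize(grab_frame("side")[180:255,205:330],(800,480),interpolation=cv2.INTER_CUBIC)
cv2.imwrite("pics/s2.png",a);print(state()["force"],state()["ee_pos"])
```

```text
[1.24965632 4.97442849 0.62850667] [515.3426392   53.55311346  26.73836817]
```

View pics/s2.png

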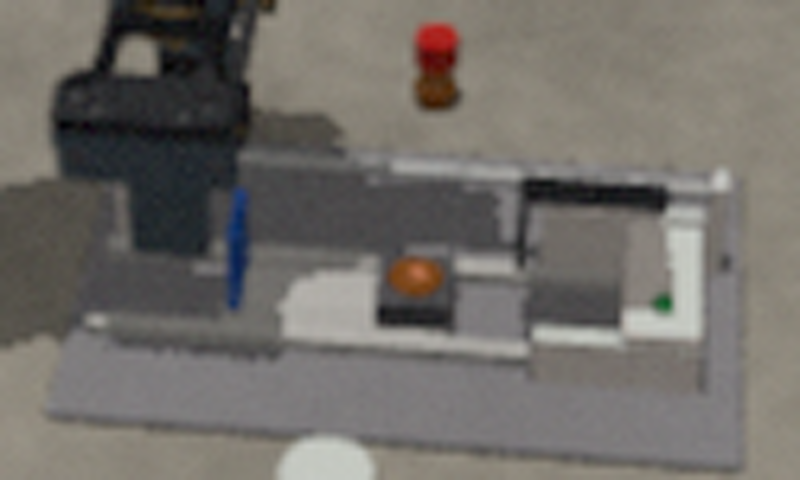

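The flap stands open, with its cover edge-on at (595,190). The right finger at (170,220) is about 10 mm behind the tab, and the vial hasn't moved. Next I push along port +x.

>>> move_arm:
  motion:
    - [66,[0.235,-0.086,0],[0,0,0]]
    - [66,[0.235,-0.086,0],[0,0,0]]
    - [66,[0.235,-0.086,0],[0,0,0]]
    - [66,[0.235,-0.086,0],[0,0,0]]
    - [66,[0.235,-0.086,0],[0,0,0]]
    - [66,[0.235,-0.086,0],[0,0,0]]
    - [66,[0.235,-0.086,0],[0,0,0]]
    - [66,[0.235,-0.086,0],[0,0,0]]
    - [66,[0.235,-0.086,0],[0,0,0]]
    - [66,[0.235,-0.086,0],[0,0,0]]
    - [66,[0.235,-0.086,0],[0,0,0]]
    - [66,[0,0,0],[0,0,0]]
    - [66,[0,0,0],[0,0,0]]
    - [66,[0,0,0],[0,0,0]]

```text
time_s: 5.22
ee_pos: [577.8, 29.3, 26.4]
ee_rot: [180.0, 0.2, -20.3]
force: [-3.7, 4.0, 3.7]
gripper_width: 66.0
gripper_force: 3.1
```

Run:
```python
from fit import *
p=np.load("p.npy");st=state();e=st["ee_pos"];print(st["force"],e)
c,s=np.cos(p[2]),np.sin(p[2]);d=np.array(e[:2])-p[:2];print("port",c*d[0]+s*d[1],-s*d[0]+c*d[1])
a=cv2.resize(grab_frame("side")[180:255,205:330],(800,480),interpolation=cv2.INTER_CUBIC)
cv2.imwrite("pics/s3.png",a)
```

```text
[-3.7042137   4.03546541  3.68716462] [577.77897005  29.29779057  26.36699329]
port -89.45319780933877 40.87486845418745
```

View pics/s3.png

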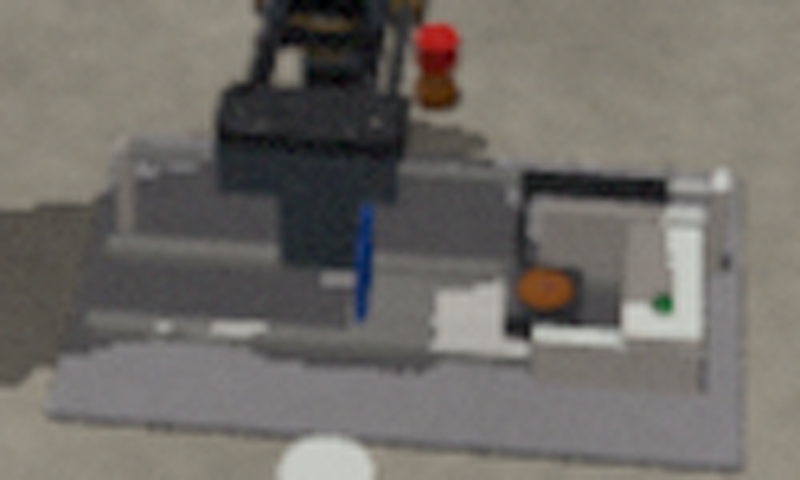

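The block's front edge is at (580,300) and the stop face is at about (625,300), so roughly 19 mm remain. The flap is still up.

>>> move_arm:
  motion:
    - [66,[0.16,-0.059,0],[0,0,0]]
    - [66,[0.16,-0.059,0],[0,0,0]]
    - [66,[0.16,-0.059,0],[0,0,0]]
    - [66,[0.16,-0.059,0],[0,0,0]]
    - [66,[0.04,-0.015,0],[0,0,0]]
    - [66,[0,0,0],[0,0,0]]
    - [66,[0,0,0],[0,0,0]]
    - [66,[0,0,0],[0,0,0]]

```text
time_s: 5.93
ee_pos: [593.8, 23.3, 26.3]
ee_rot: [179.9, 0.3, -20.3]
force: [-5.1, 4.9, 5.9]
gripper_width: 65.9
gripper_force: 4.2
```

>>> move_arm:
  motion:
    - [66,[0.05,-0.018,0],[0,0,0]]
    - [66,[0.05,-0.018,0],[0,0,0]]
    - [66,[0,0,0],[0,0,0]]
    - [66,[0,0,0],[0,0,0]]

```text
time_s: 6.27
ee_pos: [593.8, 23.3, 26.3]
ee_rot: [179.9, 0.6, -20.4]
force: [-11.0, 8.0, 11.1]
gripper_width: 66.0
gripper_force: 7.1
```

>>> move_arm:
  motion:
    - [66,[0.05,-0.018,0],[0,0,0]]
    - [66,[0.05,-0.018,0],[0,0,0]]
    - [66,[0,0,0],[0,0,0]]
    - [66,[0,0,0],[0,0,0]]

```text
time_s: 6.6
ee_pos: [593.8, 23.3, 26.3]
ee_rot: [179.9, 1.0, -20.4]
force: [-15.6, 10.5, 14.3]
gripper_width: 66.0
gripper_force: 10.1
```

The tool has stopped and the force is rising, so it looks home. I'll check before releasing.

Run:
```python
from fit import *
p=np.load("p.npy")
a=cv2.resize(grab_frame("side")[180:255,205:330],(800,480),interpolation=cv2.INTER_CUBIC)
cv2.imwrite("pics/s4.png",a)
print((proj("side",W(p,[[28,0,28],[28+17,-17,27],[-52,-14,55],[-52,-14,11]]))-[205,180])*6.4)
```

```text
[[578.91998445 282.29872786]
 [616.31978802 313.66318189]
 [396.27473571 245.11402273]
 [394.87841098 317.98913383]]
```

View pics/s4.png

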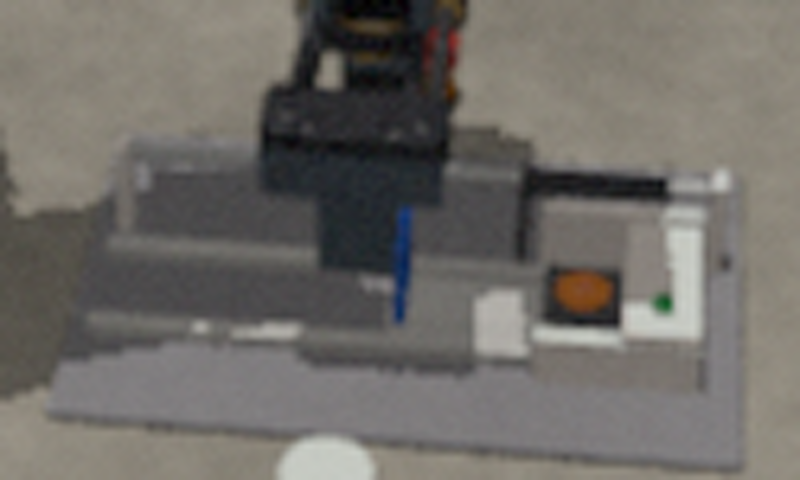

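The block's front at about (620,300) touches the stop, and the disc at (583,291) is where it should be when home. Now back off and lift.

>>> move_arm:
  motion:
    - [66,[-0.12,0.043,0],[0,0,0]]
    - [66,[-0.12,0.043,0],[0,0,0]]
    - [66,[-0.2,0.072,0],[0,0,0]]
    - [66,[-0.2,0.072,0],[0,0,0]]
    - [66,[-0.2,0.072,0],[0,0,0]]
    - [66,[0,0,0],[0,0,0]]
    - [66,[0,0,0.2],[0,0,0]]
    - [66,[0,0,0.2],[0,0,0]]
    - [66,[0,0,0.2],[0,0,0]]
    - [66,[0,0,0.2],[0,0,0]]
    - [66,[0,0,0.2],[0,0,0]]
    - [66,[0,0,0.4],[0,0,0]]
    - [66,[0,0,0.6],[0,0,0]]
    - [66,[0,0,1],[0,0,0]]
    - [66,[0,0,1],[0,0,0]]
    - [66,[0,0,1],[0,0,0]]
    - [66,[0,0,0],[0,0,0]]
    - [66,[0,0,0],[0,0,0]]

```text
time_s: 8.15
ee_pos: [580.3, 27.7, 152.9]
ee_rot: [180.0, -0.1, -20.3]
force: [-0.3, -0.3, -1.0]
gripper_width: 66.0
gripper_force: 0.0
```

Run:
```python
from fit import *
a=cv2.resize(grab_frame("side")[180:255,205:330],(800,480),interpolation=cv2.INTER_CUBIC)
cv2.imwrite("pics/s5.png",a)
```

```text
(no output)
```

View pics/s5.png

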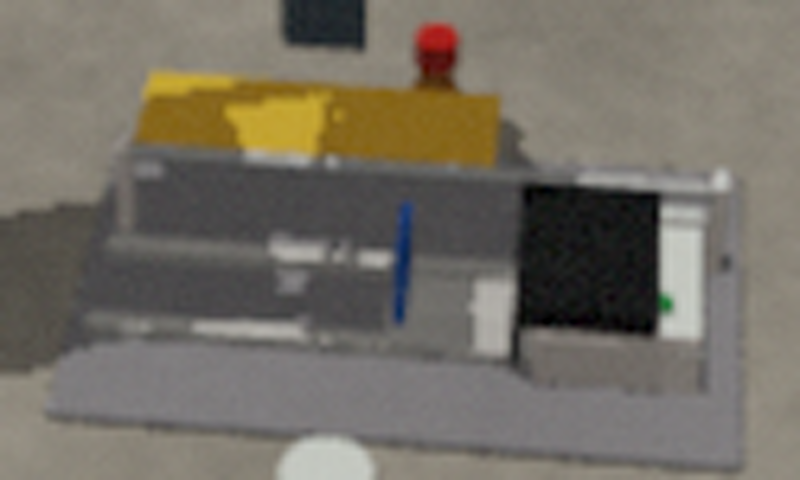

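The flap is shut, with its cover at (590,260) as at the start. The tab stays at (403,265), and the robot is clear.

```bash
python3 -c "
from workcell import *
print(job_done())"
```

```text
the job is handed in; nothing more can be done
None
```

I handed the job in at about 8 s: the pictures show the carrier home against the stop, the flap shut behind the specimen block and the arm clear; the hand-in returned no verdict.

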